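Chase the thread of a nut strip on the hand tapper

ROBOT

A 6-joint arm with a two-finger parallel gripper is mounted at the origin on a cart in front of the work surface, level with it; the furniture and walls round the work are solid. World frame = base frame: x ahead of the robot, y to its left, z up, the work surface at z = 0. Lengths are in mm, angles in degrees, forces in N, time in s.
With the tool pointing down it reaches from about 300 to 850 mm from the base axis. Payload 4.2 kg.
Tool frame: the origin (TCP) lies between the finger pads; the fingertips stand 22 mm ahead of it and the grasp point (between the pads) lies 3 mm ahead of it; z points along the fingers, y is the direction in which the jaws open and shut (so a half turn about z gives the same grasp; the last joint's range is limited). The gripper opens to 91 mm and grips with 3 to 60 N. Pads are 32 mm wide; open, the fingers measure 118 mm over their backs; the gripper's body (76 mm by 178 mm) begins 60 mm behind the grasp point.
Start: joints at [-70.302, 18.312, 89.639, -0, 72.044, -1.146], TCP at [204.605, -537.381, 235.976] pointing down, gripper open.
Joint ranges: [-177.97, 177.97], [-48.28, 115.42], [12.27, 149.76], [-77.06, 257.06], [2.81, 150.46], [-146.56, 146.56]. Speed limits (degrees/s): [147.25, 147.25, 180, 180, 180, 180].

INTERFACE

Orientations are given as [roll, pitch, yaw] about the fixed x, y, z axes, in that order (R = Rz(yaw) Ry(pitch) Rx(roll)).
In Python, from workcell import * gives the robot as it stands.
- The arm moves only by the shell command python3 -m jog 'ROWS' [OPENING] [FORCE]. ROWS is text: rows parted by semicolons, each of 6 numbers parted by spaces: the shift along the tool's x, y, z in units of 0.5 m (1.0 is 0.5 m), then the turn, a rotation vector about the tool's x, y, z in units of pi/2 rad (1.0 is pi/2 rad). A call has 1 to 20 rows; each row is the pose to reach, as a shift and turn from the pose measured when the call began, along the tool's axes at that moment; what a row does not reach only later rows make up. A row lasts 1/12 s, in which the tool goes at most 41.7 mm and 7.16 degrees, less where a joint would pass 70% of its speed; a pose out of reach is approached as far as the arm can. A call with a number of a shift or a turn outside -1 to 1 is refused whole. A call with a gripper value outside its range is refused whole. OPENING is the opening, from -1 (shut) to 1 (fully open), set as the call begins (- or left out, the last holds). The fingers move at their own pace and stop on an object; FORCE is the grip in N (left out, the last holds). Time passes only in rows, so rows that repeat a pose let the fingers close. It gives the time, the measured TCP pose, the force and the opening at its end, in the units of the state.
- state(): the state, without advancing time (a new reading comes with each control period).
- grab_frame(name): name is "side" or "top"; returns the picture (480x640x3 uint8, red, green, blue); there is no depth.
- calibration(name): a dict with "mtx" (3x3 intrinsics, pixels), "rvec" (rotation vector, rad) and "tvec" (3), from world to camera coordinates, as OpenCV has them. Camera axes: x right, y down, z forward; pixel columns grow to the right and rows downward; lengths in mm; the calibration is good to about 2 mm. A picture is of the moment at which its call begins. calibration takes no time and is no camera call.
- job_done(): hands the job in, once; it reports no verdict.
Trained networks look in the newest picture that a camera, given by its name, has taken for a name from the list of things; names that differ only in an ending like _2 or _b are one class to them, and where a whole thing is asked for, a point or a joint stands for the part that bears it (a point fixed in the world has none). Each returns a list of dicts, best first, with "confidence" (0 to 1); they miss things now and then, are a little off and sometimes report something else, mostly with a low value. They report only what shows in the picture. A call takes as long as a camera call. They do not tell look-alikes from the thing itself.
- spot_in(query, camera): "rect" ([left, top, right, bottom] in pixels, round what is visible of it).
- tip_of(query, camera): "location" ([column, row] in pixels: a listed point, or the origin of a listed thing).
The state is a dict: "time_s": time; "qpos": joint angles; "qvel": joint speeds; "effort": joint torques, N m; "ee_pos": TCP position; "ee_rot": TCP orientation; "force": force on the tool from outside, world axes, zero at the start; "torque": the same for the moment, N m; "gripper_width": finger opening in mm.
Only numpy, scipy, OpenCV 4.12 (cv2) and the standard library are available. Lean on these libraries where they do the work, as an engineer would, in place of code of your own. Each camera call takes 0.05 s, during which the arm holds its last target. There are 200 camera calls.

TASK

Push the aluminium nut strip along the channel of the hand tapper until it is fully home against the end stop, so that its hole lies under the tap. Then work the tap down with its T-bar, seen from above: half a turn clockwise, a quarter turn back, half a turn clockwise, a quarter turn back, and a last half turn clockwise to its depth stop, pausing about a second after each of these strokes. Leave the strip home, the tap at full depth, and the small things lying about undisturbed.

Things in the scene. Friction and masses are not known exactly. Their poses are not given: they have to be found in the camera images.
- tapper: Hand tapper, bolted down: dark steel base plate 210 x 100 x 8 mm (x from -155 to +55 mm, y +-50) with a grey gantry across it. Origin on the underside, below the spindle axis; +x is the way the strip is pushed, z up. Two steel rails (x from -105 to +45, tops at z = 18 mm) form a channel 41.6 mm wide, floor at z = 8 mm.
- tapper_stop (a point): Middle of the face of the end stop that closes the channel, 30.5 mm beyond the spindle axis, 17 mm above the worktop; the stop's top is 26 mm above it. Axes as the tapper's.
- tapper_axis (a point): Point on the vertical spindle axis, 24 mm above the worktop (level with the strip's top); axes as the tapper's. The gantry spans 15 mm either way along x and 48 mm along y; its underside is 36 mm above the worktop, its top 54 (screw heads 57), the brass bush on it (16 mm radius) reaches 62. Only the tap with its T-bar is higher.
- bar_middle (a point): Middle of the tap's T-bar, on the spindle axis, 88 mm above the worktop at the start, 82 at full depth. Level round steel rod, 10 mm diameter, reaching 55 mm either side; hub 20 mm diameter, from 16 mm below the rod's centre line to 7 above. Beside the hub it is free for 20 mm or more below the rod. About 2 to 3 N sideways near an end turns it; it stays where it is left.
- bar_ball (a point): Centre of the 15 mm ball at one end of the T-bar, 55 mm from the axis, on the bar's centre line; the other end is plain. At the start the bar may point in any direction.
- tap (a joint): Turn of the tap in rad: 0 at the start, growing clockwise seen from above, 3.14 = half a turn on; mechanical stops at 0 and 6.28 (the depth stop, one whole turn on). The lead screw lowers the tap 6 mm per turn; its tip starts 1.5 mm above the strip, so the tap jams unless the hole is under it.
- strip_hole (a point): Centre of the strip's 14 mm hole, at its top face, 30 mm from the leading end, mid-width. Within 1 mm of the spindle axis when home. Its x axis points along the strip to the leading end.
- strip_tail (a point): Centre of the trailing end face of the strip, 16 mm above the worktop. Loose aluminium bar 150 x 40 x 16 mm, 0.2 to 0.35 kg, in the channel, leading end toward the stop, 35 to 70 mm to go at the start. Its tail stands out of the rails, and still does by 15 mm when home (then 120 mm from the spindle axis).
- flux_pot: Small white pot with a yellow lid, 46 mm diameter, 22 mm tall, loose bystander. Origin under its centre.
- heatsink: Finned aluminium heatsink 34 x 50 x 26 mm, loose bystander. Origin under its centre.
- screwdriver: Small screwdriver, yellow handle, 124 x 14 x 13 mm, loose bystander lying on the worktop. Origin under its middle.
Not all that is in view belongs to the job. Leave any purple look-alike of the part that bears strip_hole alone.

How it is judged:
By the outcome, as a careful person would: the job done as asked, in the order asked, and still so for the second after the job is handed in, with the robot touching nothing.
It also fails if it takes over 72 s, if anything falls off the work surface, if the arm or the gripper's body presses on something with over 40 N, if the wrist force passes 120 N, or if a joint passes its speed limit or range.

## Working session

There is one attempt and no reset: what is moved stays moved. The work goes in short steps, Python scripts to look and compute and a shell command to move; the robot and the scene stay as the last step left them, time stands still between calls to the robot, and variables do not carry over. Pictures are saved under pics/ and viewed, about 8 in all and at most 12, crops included, and the job is handed in when it is done.

```bash
mkdir -p pics; ls; cat > h.py <<'E'
from workcell import *
import numpy as np, cv2
def cam(n):
    c=calibration(n); R=cv2.Rodrigues(np.array(c["rvec"],float))[0]; return np.array(c["mtx"],float),R,np.array(c["tvec"],float).ravel()
def onz(n,uv,z):
    K,R,t=cam(n); d=R.T@np.linalg.inv(K)@np.array([uv[0],uv[1],1.]); o=-R.T@t; return o+d*(z-o[2])/d[2]
def px(n,p):
    K,R,t=cam(n); q=K@(R@np.array(p,float)+t); return q[:2]/q[2]
def shot(n,f):
    im=grab_frame(n); cv2.imwrite(f,im[:,:,::-1]); return im
E
python3 - <<'E'
from h import *
for n in("top","side"):
    shot(n,f"pics/{n}0.png")
    for q,z in(("tapper_stop",17),("tapper_axis",24),("bar_middle",88),("bar_ball",88),("strip_hole",24),("strip_tail",16),("flux_pot",0),("heatsink",0),("screwdriver",0)):
        for r in tip_of(q,n)[:2]: print(n,q,round(r["confidence"],2),np.round(r["location"]),np.round(onz(n,r["location"],z)))
s=state();print(s["time_s"],s["ee_rot"],s["force"])
E
```

```text
pics
top tapper_stop 0.61 [375. 256.] [513. -17.  17.]
top tapper_axis 0.67 [367. 256.] [512.   1.  24.]
top bar_middle 0.62 [367. 254.] [511.   8.  88.]
top bar_ball 0.64 [364. 228.] [565.  11.  88.]
top bar_ball 0.55 [368. 251.] [516.   6.  88.]
top strip_hole 0.84 [345. 259.] [507.  50.  24.]
top strip_hole 0.76 [272. 209.] [627. 215.  24.]
top strip_tail 0.85 [222. 211.] [627. 331.  16.]
top flux_pot 0.59 [402. 178.] [701. -94.   0.]
top flux_pot 0.21 [376. 255.] [518. -22.   0.]
top heatsink 0.79 [438. 319.] [ 368. -155.    0.]
top screwdriver 0.48 [194. 285.] [458. 399.   0.]
top screwdriver 0.23 [367. 252.] [524.  -3.   0.]
side tapper_stop 0.57 [336. 241.] [515. -30.  17.]
side tapper_stop 0.55 [312. 230.] [575. -68.  17.]
side tapper_axis 0.9 [336. 247.] [514.   3.  24.]
side bar_middle 0.83 [338. 226.] [513.  12.  88.]
side bar_ball 0.57 [316. 227.] [559.  20.  88.]
side strip_hole 0.87 [340. 260.] [504.  49.  24.]
side strip_hole 0.78 [280. 309.] [616. 220.  24.]
side strip_tail 0.95 [270. 357.] [619. 342.  16.]
side strip_tail 0.58 [345. 300.] [489. 172.  16.]
side flux_pot 0.79 [261. 227.] [700. -92.   0.]
side heatsink 0.85 [400. 220.] [ 361. -159.    0.]
side screwdriver 0.8 [360. 393.] [453. 398.   0.]
side screwdriver 0.45 [343. 301.] [492. 160.   0.]
1.0 [ 1.79993662e+02 -1.06020806e-03  2.08451159e+01] [ 0.11735726 -0.20482526 -0.02874113]
```

```bash
python3 -c "
import cv2
a=cv2.imread('pics/top0.png')[150:330,170:450];b=cv2.imread('pics/side0.png')[170:410,230:430]
a=cv2.resize(a,None,fx=2.8,fy=2.8,interpolation=3)[:,:784];cv2.imwrite('pics/a.png',a)
cv2.imwrite('pics/b.png',cv2.resize(b,None,fx=2.5,fy=2.5,interpolation=3))"
```

```text
(no output)
```

View pics/a.png

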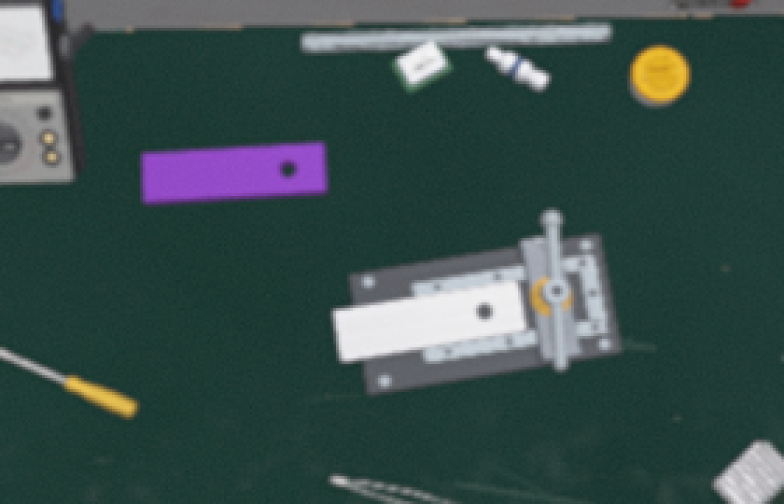

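View pics/side0.png

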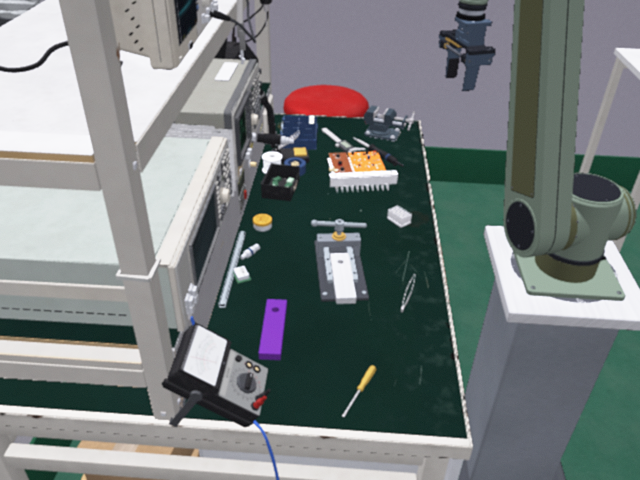

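The top crop (2.8×, offset 170,150) shows the tapper with the strip's tail at crop (337,335), plate corners near (348,273), (600,235), (621,352) and (368,394), and the ball at (552,218). The purple strip lies further off. The side view shows the same layout.

```bash
python3 -c "
import cv2
b=cv2.imread('pics/side0.png')[205:315,300:390]
cv2.imwrite('pics/c.png',cv2.resize(b,None,fx=5.4,fy=5.4,interpolation=2))"
```

```text
(no output)
```

View pics/c.png

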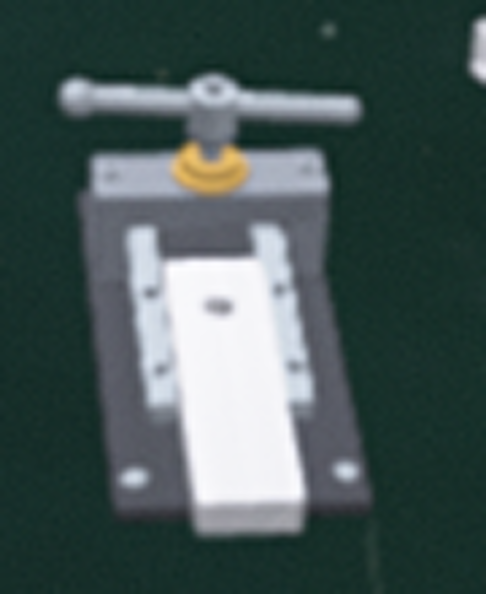

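The side crop (5.4×, offset 300,205) shows the ball at (76,96), hub top (214,90), plain end (357,108), rear plate corners (115,508) and (370,500), and strip tail top corners (190,505) and (303,500).

```bash
python3 - <<'E'
from h import *
from scipy.optimize import least_squares
T=lambda c:(c[0]/2.8+170-.3,c[1]/2.8+150-.3); S=lambda c:(c[0]/5.4+300-.4,c[1]/5.4+205-.4)
# params: x,y,yaw,gap,barangle (world)
obs=[("top",T(c),p) for c,p in [((348,273),(-155,50,8)),((600,235),(55,50,8)),((621,352),(55,-50,8)),((368,394),(-155,-50,8)),((557,291),(0,0,95)),
 ((552,217),"b"),((561,366),"e"),((485,312),("s",-30,0,24)),((332,310),("s",-150,20,24)),((341,361),("s",-150,-20,24))]]
obs+=[("side",S(c),p) for c,p in [((115,508),(-155,50,8)),((370,500),(-155,-50,8)),((214,88),(0,0,95)),((76,96),"b"),((357,108),"e"),((218,306),("s",-30,0,24)),((190,505),("s",-150,20,24)),((303,500),("s",-150,-20,24)),
 ((92,190),(-15,48,54)),((328,190),(-15,-48,54)),((92,157),(15,48,54)),((322,150),(15,-48,54))]]
def W(P,p):
    x,y,w,g,b=P
    if p=="b": return [x+55*np.cos(b),y+55*np.sin(b),88]
    if p=="e": return [x-55*np.cos(b),y-55*np.sin(b),88]
    if p[0]=="s": p=(p[1]+30.5-g,p[2],p[3])
    return [x+p[0]*np.cos(w)-p[1]*np.sin(w),y+p[0]*np.sin(w)+p[1]*np.cos(w),p[2]]
f=lambda P,oo=obs:np.concatenate([px(n,W(P,p))-uv for n,uv,p in oo])
for oo in(obs,obs[:10],obs[10:]):
    r=least_squares(f,[512,4,-1.44,48,.07],args=(oo,),loss="soft_l1");P=r.x
    print(np.round([P[0],P[1],np.degrees(P[2]),P[3],np.degrees(P[4])],2),np.round(f(P,oo).reshape(-1,2),1).tolist())
    if oo is obs: print("tail",W(P,("s",-150,0,16)),"home tail",W(P,(-119.5,0,16)))
E
```

```text
[510.04   4.86 -82.27  52.41   1.1 ] [[0.6, 0.1], [0.3, -0.6], [0.7, 0.4], [0.1, -0.0], [0.3, -0.2], [0.1, 1.2], [0.1, -0.6], [-0.2, -0.3], [0.6, 0.1], [0.1, -0.6], [-0.5, 0.2], [0.2, 0.4], [-0.0, 0.6], [0.4, 0.7], [-1.6, 0.7], [0.1, 0.3], [1.0, -0.0], [-0.3, 0.4], [0.8, 1.4], [0.2, 0.4], [-0.1, -0.3], [-0.3, 0.1]]
tail [np.float64(486.90671942065256), np.float64(175.20634547804357), 16] home tail [np.float64(493.95920445844524), np.float64(123.27335657457009), 16]
[509.93   5.51 -82.22  52.19   1.08] [[0.3, 0.3], [-0.0, -0.5], [0.5, 0.4], [-0.1, 0.1], [-0.1, -0.1], [-0.2, 1.2], [-0.3, -0.6], [-0.4, -0.2], [0.4, 0.2], [-0.1, -0.5]]
[510.08   3.27 -82.37  53.2    1.23] [[-0.7, -0.3], [0.1, -0.1], [-0.0, 0.2], [0.5, 0.3], [-1.7, 0.3], [0.1, 0.1], [0.9, -0.3], [-0.4, 0.1], [0.8, 0.9], [0.2, 0.0], [-0.0, -0.8], [-0.3, -0.3]]
```

```bash
cat >> h.py <<'E'
from scipy.spatial.transform import Rotation as Ro
def go(x,y,z,yaw):
    s=state(); R=Ro.from_euler("xyz",s["ee_rot"],degrees=True); T=Ro.from_euler("xyz",[180,0,yaw],degrees=True)
    print(round(s["time_s"],2),np.round(s["ee_pos"],1),np.round(s["ee_rot"],1),"F",np.round(s["force"],1),"w",round(s["gripper_width"],1),"q6",round(s["qpos"][5],1))
    print("rows",np.round(R.inv().apply(np.array([x,y,z])-s["ee_pos"])/500,4),np.round((R.inv()*T).as_rotvec()/(np.pi/2),4))
E
python3 -m jog '.527 -.605 0 0 0 -.426;.527 -.605 0 0 0 -.426;.527 -.605 0 0 0 -.426;.527 -.605 0 0 0 -.426;.527 -.605 0 0 0 -.426;.527 -.605 0 0 0 -.426;.527 -.605 0 0 0 -.426;.527 -.605 0 0 0 -.426;.527 -.605 0 0 0 -.426;.527 -.605 0 0 0 -.426;.527 -.605 0 0 0 -.426' -1 20
python3 -c "
from h import *
go(481.4,215.8,120,97.7)"
```

```text
time_s: 1.92
ee_pos: [344.1, -157.2, 236.2]
ee_rot: [180.0, -0.1, 59.5]
force: [-0.2, 0.7, 0.2]
gripper_width: 21.1
1.92 [ 344.1 -157.2  236.2] [ 1.80e+02 -1.00e-01  5.95e+01] F [-0.2  0.7  0.2] w 21.1 q6 4.1
rows [ 0.7817 -0.142   0.2339] [ 0.0006 -0.0011 -0.4245]
```

```bash
python3 -m jog '.782 -.142 0 0 0 -.4245;.782 -.142 0 0 0 -.4245;.782 -.142 0 0 0 -.4245;.782 -.142 0 0 0 -.4245;.782 -.142 0 0 0 -.4245;.782 -.142 0 0 0 -.4245;.782 -.142 0 0 0 -.4245;.782 -.142 0 0 0 -.4245;.782 -.142 .2 0 0 -.4245;.782 -.142 .3 0 0 -.4245;.782 -.142 .38 0 0 -.4245;.782 -.142 .4 0 0 -.4245;.782 -.142 .402 0 0 -.4245;.782 -.142 .402 0 0 -.4245'
python3 -c "
from h import *
go(481.4,215.8,36,97.7);d=np.array([.134,-.991]);print(d@(np.array([486.9,175.2])-state()['ee_pos'][:2]))"
```

```text
time_s: 3.08
ee_pos: [478.4, 214.8, 29.9]
ee_rot: [-179.4, 0.1, 97.7]
force: [-0.5, -0.6, 0.2]
gripper_width: 0.2
3.08 [478.4 214.8  29.9] [-1.794e+02  1.000e-01  9.770e+01] F [-0.5 -0.6  0.2] w 0.2 q6 15.1
rows [ 0.0012  0.0061 -0.0122] [-0.0063  0.0011  0.0005]
40.374880520022785
```

```bash
python3 -m jog '.001 .006 -.012 -.0063 .001 0;.001 .006 -.012 -.0063 .001 0;-.02 .006 -.012 -.0063 .001 0;-.036 .006 -.012 -.0063 .001 0;-.044 .006 -.012 -.0063 .001 0;-.052 .006 -.012 -.0063 .001 0;-.060 .006 -.012 -.0063 .001 0;-.068 .006 -.012 -.0063 .001 0;-.076 .006 -.012 -.0063 .001 0;-.084 .006 -.012 -.0063 .001 0;-.092 .006 -.012 -.0063 .001 0;-.1 .006 -.012 -.0063 .001 0;-.108 .006 -.012 -.0063 .001 0;-.116 .006 -.012 -.0063 .001 0;-.124 .006 -.012 -.0063 .001 0;-.13 .006 -.012 -.0063 .001 0;-.134 .006 -.012 -.0063 .001 0;-.136 .006 -.012 -.0063 .001 0'
python3 -c "
from h import *
go(494,123.3,36,97.7);d=np.array([.134,-.991]);print('to go',d@(np.array([494,123.3])-state()['ee_pos'][:2])-16)"
```

```text
time_s: 4.58
ee_pos: [490.7, 147.5, 36.0]
ee_rot: [180.0, 0.0, 97.7]
force: [0.6, 3.1, 0.8]
gripper_width: 0.4
4.58 [490.7 147.5  36. ] [180.    0.   97.7] F [0.6 3.1 0.8] w 0.4 q6 7.7
rows [-0.0489 -0.0001 -0.    ] [0.0002 0.0002 0.0003]
to go 8.430931343956232
```

```bash
python3 -m jog '-.003 0 0 0 0 0;-.006 0 0 0 0 0;-.009 0 0 0 0 0;-.011 0 0 0 0 0;-.013 0 0 0 0 0;-.014 0 0 0 0 0' | grep -E "pos|force"
python3 -m jog '-.002 0 0 0 0 0;-.003 0 0 0 0 0;-.004 0 0 0 0 0' | grep -E "pos|force"
python3 -m jog '-.002 0 0 0 0 0;-.003 0 0 0 0 0;-.004 0 0 0 0 0' | grep -E "pos|force"
```

```text
ee_pos: [491.7, 140.5, 36.0]
force: [1.2, 2.8, 0.4]
ee_pos: [491.9, 140.0, 36.0]
force: [-0.7, 10.7, 2.0]
ee_pos: [491.9, 139.9, 36.1]
force: [-0.7, 12.5, 0.7]
```

```bash
python3 -m jog '-.004 0 0 0 0 0;-.006 0 0 0 0 0;-.006 0 0 0 0 0' | grep -E "pos|force"
python3 -m jog '.01 0 0 0 0 0;.04 0 0 0 0 0;.06 0 0 0 0 0;.06 0 -.1 0 0 0;.06 0 -.2 0 0 0;.06 0 -.22 0 0 0;.06 0 -.23 0 0 0' .1
python3 - <<'E'
from h import *
shot("side","pics/s1.png");shot("top","pics/t1.png")
a=cv2.imread('pics/t1.png')[215:300,270:410];b=cv2.imread('pics/s1.png')[205:315,300:390]
a=cv2.resize(a,None,fx=4,fy=4,interpolation=2);b=cv2.resize(b,None,fx=5,fy=5,interpolation=2)
c=np.zeros((550,800,3),np.uint8);b=b[:,:450];a=a[:,:]
c[:,:0]=0
c=np.zeros((560,800,3),np.uint8);a=cv2.resize(a,(400,243));c[:550,:400]=b[:,:400];c[:243,400:]=a;cv2.imwrite('pics/d.png',c)
go(510,4.8,130,139)
E
```

```text
ee_pos: [492.0, 139.8, 36.2]
force: [-2.2, 15.3, 0.9]
time_s: 6.42
ee_pos: [490.7, 168.8, 156.4]
ee_rot: [179.4, -0.7, 97.3]
force: [1.3, 0.5, -0.2]
gripper_width: 44.3
6.52 [488.6 168.2 152.7] [179.8  -0.6  97.3] F [-0.2 -0.2 -1.2] w 49.4 q6 9.7
rows [-0.33    0.0006  0.0417] [ 0.0048 -0.0061 -0.463 ]
```

View pics/d.png

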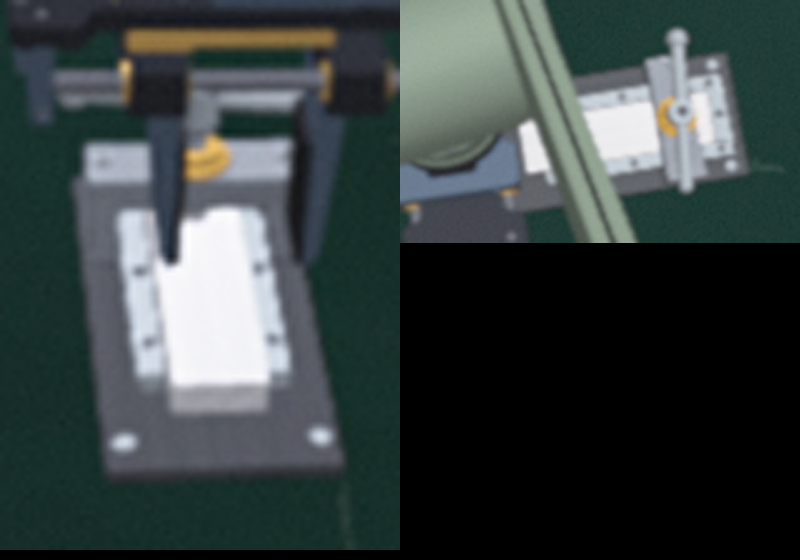

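The strip reads home: force built to 15 N with the position stalled, and the side view shows the tail just beyond the rails. Now I go over the spindle, with the fingers straddling the bar.

```bash
python3 -m jog '-.33 0 0 .005 -.006 -.585;-.33 0 0 .005 -.006 -.585;-.33 0 0 .005 -.006 -.585;-.33 0 0 .005 -.006 -.585;-.33 0 0 .005 -.006 -.585;-.33 0 0 .005 -.006 -.585;-.33 0 0 .005 -.006 -.585;-.33 0 0 .005 -.006 -.585;-.33 0 0 .005 -.006 -.585;-.33 0 0 .005 -.006 -.585' -.033
python3 - <<'E'
from h import *
go(510,4.8,92,150)
for n in("top","side"):
    shot(n,f"pics/{n}2.png")
    for q in("bar_middle","bar_ball"):
        for r in tip_of(q,n)[:1]: print(n,q,round(r["confidence"],2),np.round(onz(n,r["location"],88)))
b=cv2.imread('pics/side2.png')[190:290,290:390];cv2.imwrite('pics/e.png',cv2.resize(b,None,fx=5,fy=5,interpolation=2))
E
```

```text
time_s: 7.35
ee_pos: [508.5, 4.4, 149.1]
ee_rot: [-179.9, -0.1, 149.8]
force: [-0.2, 0.2, -0.9]
gripper_width: 44.0
7.35 [508.5   4.4 149.1] [-1.799e+02 -1.000e-01  1.498e+02] F [-0.2  0.2 -0.9] w 44.0 q6 -60.6
rows [-0.0026  0.0024  0.1141] [-0.0011 -0.0016 -0.0019]
side bar_middle 0.67 [512.  19.  88.]
side bar_ball 0.86 [567.  17.  88.]
```

View pics/e.png

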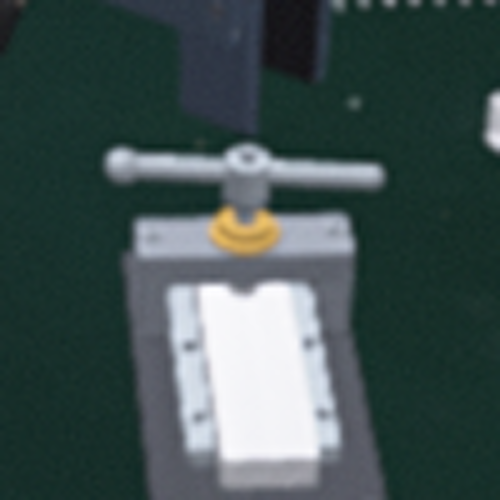

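```bash
python3 - <<'E'
from h import *
w=np.radians(-82.27)
for p in((-120,20,24),(-120,-20,24),(0,0,24),(-7,0,24)):
    q=px("side",(510+p[0]*np.cos(w)-p[1]*np.sin(w),4.8+p[0]*np.sin(w)+p[1]*np.cos(w),p[2])); print(p,np.round((q-[290,190])*5+2))
E
python3 -m jog '-.0026 .0024 .03 -.001 -.0016 0;-.0026 .0024 .06 -.001 -.0016 0;-.0026 .0024 .09 -.001 -.0016 0;-.0026 .0024 .105 -.001 -.0016 0;-.0026 .0024 .114 -.001 -.0016 0;-.0026 .0024 .114 -.001 -.0016 0'
python3 -c "
from h import *
go(510,4.8,92,138)"
```

```text
(-120, 20, 24) [220. 461.]
(-120, -20, 24) [315. 458.]
(0, 0, 24) [242. 290.]
(-7, 0, 24) [243. 299.]
time_s: 8.15
ee_pos: [510.9, 5.1, 93.0]
ee_rot: [179.9, 0.1, 149.9]
force: [0.5, -0.3, -0.9]
gripper_width: 44.4
8.15 [510.9   5.1  93. ] [1.799e+02 1.000e-01 1.499e+02] F [ 0.5 -0.3 -0.9] w 44.4 q6 -60.7
rows [ 0.0013 -0.0014  0.002 ] [0.0007 0.001  0.1326]
```

```bash
python3 -m jog '0 0 0 0 0 .08;0 0 0 0 0 .16;0 0 0 0 0 .22;0 0 0 0 0 .28;0 0 0 0 0 .34;0 0 0 0 0 .4;0 0 0 0 0 .46;0 0 0 0 0 .52;0 0 0 0 0 .58;0 0 0 0 0 .64;0 0 0 0 0 .7;0 0 0 0 0 .76;0 0 0 0 0 .82;0 0 0 0 0 .88;0 0 0 0 0 .94;0 0 0 0 0 1'
python3 - <<'E'
from h import *
go(510,4.8,92,-42);print(state()["torque"])
shot("side","pics/s3.png")
r=tip_of("bar_ball","side")[:2]
for x in r:
  p=onz("side",x["location"],86.5);print(x["confidence"],p,np.degrees(np.arctan2(p[1]-11,p[0]-510)))
b=cv2.imread('pics/s3.png')[190:290,290:390];cv2.imwrite('pics/f.png',cv2.resize(b,None,fx=5,fy=5,interpolation=2))
E
```

```text
time_s: 9.48
ee_pos: [510.3, 4.3, 93.4]
ee_rot: [179.9, 0.1, 59.7]
force: [-1.7, -3.4, -1.0]
gripper_width: 44.5
9.48 [510.3   4.3  93.4] [1.799e+02 1.000e-01 5.970e+01] F [-1.7 -3.4 -1. ] w 44.5 q6 29.6
rows [ 0.0006 -0.0011  0.0028] [ 1.3000e-03 -4.0000e-04  1.1303e+00]
[-0.49133225  0.17247682  0.12259378]
0.48 [522.16652695 -30.52456782  86.5       ] -73.6696333317699
```

View pics/f.png

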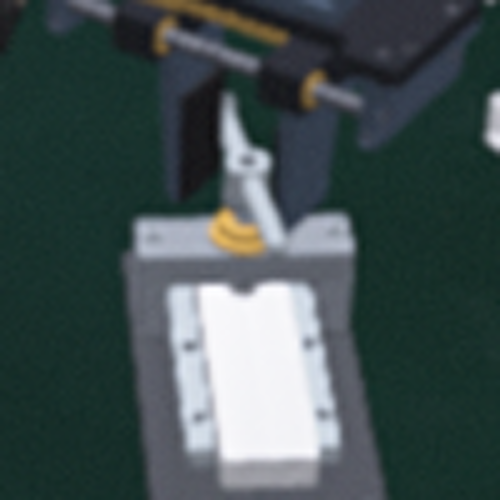

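```bash
python3 - <<'E'
from h import *
for b in(95,100,105,110,115):
    c,s=np.cos(np.radians(b)),np.sin(np.radians(b))
    print(b,[np.round((px("side",(510+r*c,4.8+r*s,86.7))-[290,190])*5+2).tolist() for r in(0,54,-45)])
E
```

```text
95 [[247.0, 175.0], [253.0, 247.0], [243.0, 119.0]]
100 [[247.0, 175.0], [264.0, 247.0], [234.0, 119.0]]
105 [[247.0, 175.0], [275.0, 246.0], [226.0, 120.0]]
110 [[247.0, 175.0], [286.0, 244.0], [217.0, 121.0]]
115 [[247.0, 175.0], [296.0, 243.0], [209.0, 122.0]]
```

```bash
python3 -m jog '0 0 .002 0 0 .06;0 0 .002 0 0 .12;0 0 .002 0 0 .18;0 0 .002 0 0 .24;0 0 .002 0 0 .3;0 0 .002 0 0 .36;0 0 .002 0 0 .42;0 0 .002 0 0 .48;0 0 .002 0 0 .54;0 0 .002 0 0 .6;0 0 .002 0 0 .66;0 0 .002 0 0 .72;0 0 .002 0 0 .78;0 0 .002 0 0 .84;0 0 .002 0 0 .9'
python3 -c "
from h import *
go(510,4.8,92,-43.5)"
```

```text
time_s: 10.83
ee_pos: [510.3, 4.6, 92.6]
ee_rot: [180.0, -0.1, -21.1]
force: [0.3, -0.9, -2.9]
gripper_width: 43.9
10.83 [510.3   4.6  92.6] [ 1.80e+02 -1.00e-01 -2.11e+01] F [ 0.3 -0.9 -2.9] w 43.9 q6 110.4
rows [-0.0006 -0.0002  0.0012] [ 2.000e-04 -7.000e-04  2.486e-01]
```

```bash
python3 -m jog '0 0 0 0 0 .06;0 0 0 0 0 .12;0 0 0 0 0 .17;0 0 0 0 0 .21;0 0 0 0 0 .24;0 0 0 0 0 .249;0 0 0 0 0 .249;0 0 0 0 0 .249;0 0 0 0 0 .249;0 0 0 0 0 .249;0 0 0 0 0 .249;0 0 0 0 0 .249;0 0 0 0 0 .249;0 0 0 0 0 .249;0 0 0 0 0 .249;0 0 0 0 0 .249;0 0 0 0 0 .249'
python3 - <<'E'
from h import *
go(510,4.8,92,45)
shot("side","pics/s4.png")
b=cv2.imread('pics/s4.png')[190:290,290:390];cv2.imwrite('pics/g.png',cv2.resize(b,None,fx=5,fy=5,interpolation=2))
for b in(-10,-5,0,5,10):
    c,s=np.cos(np.radians(b)),np.sin(np.radians(b))
    print(b,[np.round((px("side",(510+r*c,4.8+r*s,85))-[290,190])*5+2).tolist() for r in(0,54,-54)])
E
```

```text
time_s: 12.25
ee_pos: [510.3, 4.6, 92.6]
ee_rot: [-180.0, -0.1, -43.5]
force: [0.0, -1.5, -1.2]
gripper_width: 44.2
12.25 [510.3   4.6  92.6] [-1.80e+02 -1.00e-01 -4.35e+01] F [ 0.  -1.5 -1.2] w 44.2 q6 132.8
rows [-0.0008  0.0001  0.0013] [ 6.000e-04 -7.000e-04 -9.837e-01]
-10 [[247.0, 178.0], [128.0, 160.0], [368.0, 197.0]]
-5 [[247.0, 178.0], [126.0, 166.0], [369.0, 191.0]]
0 [[247.0, 178.0], [125.0, 172.0], [370.0, 185.0]]
5 [[247.0, 178.0], [125.0, 178.0], [369.0, 179.0]]
10 [[247.0, 178.0], [125.0, 184.0], [368.0, 173.0]]
```

View pics/g.png

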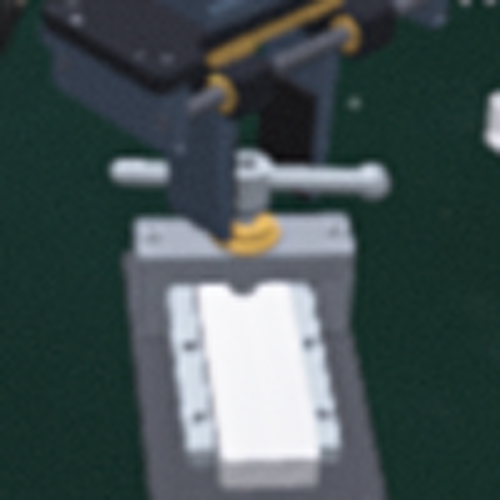

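The bar reads about 0–1° (left end at (120,168), ball at (375,180)), so the half turn is good. Next is a quarter turn back: a free swing, then the push.

```bash
python3 -m jog '0 0 0 0 0 -.08;0 0 0 0 0 -.16;0 0 0 0 0 -.24;0 0 0 0 0 -.32;0 0 0 0 0 -.4;0 0 0 0 0 -.48;0 0 0 0 0 -.56;0 0 0 0 0 -.64;0 0 0 0 0 -.72;0 0 0 0 0 -.78;0 0 0 0 0 -.84;0 0 0 0 0 -.89;0 0 0 0 0 -.93' | grep -E "pos|rot|force"
python3 -c "
from h import *
go(510,4.8,92,135.5)"
```

```text
ee_pos: [510.8, 5.0, 93.0]
ee_rot: [179.9, -0.1, 40.3]
force: [-0.0, -0.2, -0.2]
13.38 [510.8   5.   93. ] [ 1.799e+02 -1.000e-01  4.030e+01] F [-0.  -0.2 -0.2] w 44.2 q6 48.9
rows [-0.0014 -0.0008  0.0019] [ 0.0015  0.     -1.0573]
```

```bash
python3 -m jog '-.001 -.001 .002 0 0 -.06;-.001 -.001 .002 0 0 -.12;-.001 -.001 .002 0 0 -.18;-.001 -.001 .002 0 0 -.24;-.001 -.001 .002 0 0 -.3;-.001 -.001 .002 0 0 -.36;-.001 -.001 .002 0 0 -.42;-.001 -.001 .002 0 0 -.48;-.001 -.001 .002 0 0 -.54;-.001 -.001 .002 0 0 -.6;-.001 -.001 .002 0 0 -.66;-.001 -.001 .002 0 0 -.72;-.001 -.001 .002 0 0 -.78;-.001 -.001 .002 0 0 -.84;-.001 -.001 .002 0 0 -.9' | grep -E "pos|rot|force"
python3 -c "
from h import *
go(510,4.8,92,135.5)"
```

```text
ee_pos: [510.3, 5.3, 92.6]
ee_rot: [179.8, 0.1, 121.6]
force: [-0.9, 0.6, 3.3]
14.63 [510.3   5.3  92.6] [1.798e+02 1.000e-01 1.216e+02] F [-0.9  0.6  3.3] w 44.1 q6 -32.3
rows [-0.0005 -0.0011  0.0012] [ 0.0017  0.0009 -0.1549]
```

```bash
python3 -m jog '0 0 0 0 0 -.06;0 0 0 0 0 -.11;0 0 0 0 0 -.14;0 0 0 0 0 -.155;0 0 0 0 0 -.155;0 0 0 0 0 -.155;0 0 0 0 0 -.155;0 0 0 0 0 -.155;0 0 0 0 0 -.155;0 0 0 0 0 -.155;0 0 0 0 0 -.155;0 0 0 0 0 -.155;0 0 0 0 0 -.155;0 0 0 0 0 -.155;0 0 0 0 0 -.155' | grep -E "pos|rot|force"
python3 - <<'E'
from h import *
go(510,4.8,132,228)
shot("side","pics/s5.png")
b=cv2.imread('pics/s5.png')[190:290,290:390];cv2.imwrite('pics/i.png',cv2.resize(b,None,fx=5,fy=5,interpolation=2))
for b in(80,85,90,95,100):
    c,s=np.cos(np.radians(b)),np.sin(np.radians(b))
    print(b,[np.round((px("side",(510+r*c,4.8+r*s,86.5))-[290,190])*5+2).tolist() for r in(0,54,-54)])
E
```

```text
ee_pos: [510.2, 5.3, 92.6]
ee_rot: [179.9, 0.1, 135.5]
force: [-1.8, -0.8, 2.2]
15.88 [510.2   5.3  92.6] [1.799e+02 1.000e-01 1.355e+02] F [-1.8 -0.8  2.2] w 44.3 q6 -46.3
rows [-0.0005 -0.0009 -0.0788] [ 4.0000e-04  1.9000e-03 -1.0277e+00]
80 [[247.0, 176.0], [220.0, 244.0], [273.0, 111.0]]
85 [[247.0, 176.0], [231.0, 246.0], [263.0, 110.0]]
90 [[247.0, 176.0], [242.0, 247.0], [252.0, 109.0]]
95 [[247.0, 176.0], [253.0, 247.0], [242.0, 109.0]]
100 [[247.0, 176.0], [264.0, 247.0], [232.0, 109.0]]
```

View pics/i.png

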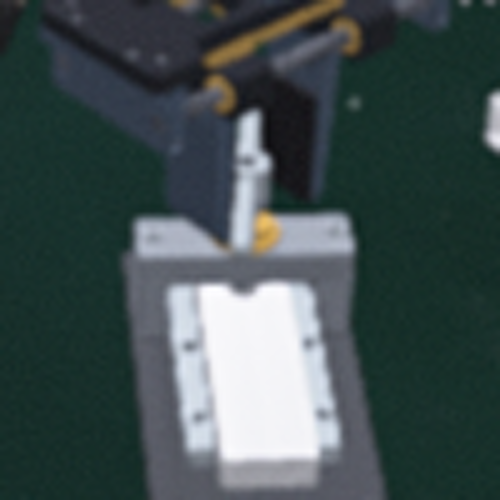

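The bar reads about 90° (plain end at (242,242)), so the tap is at a quarter turn net. I lift, reopen wider and re-enter from the other side.

```bash
python3 -m jog '0 0 0 0 0 .06;0 0 -.04 0 0 .06;0 0 -.08 0 0 .06;0 0 -.08 0 0 -.08;0 0 -.08 0 0 -.16;0 0 -.08 0 0 -.24;0 0 -.08 0 0 -.32;0 0 -.08 0 0 -.4;0 0 -.08 0 0 -.48;0 0 -.08 0 0 -.56;0 0 -.08 0 0 -.64;0 0 -.08 0 0 -.72;0 0 -.08 0 0 -.8;0 0 -.08 0 0 -.88;0 0 -.08 0 0 -.94;0 0 -.08 0 0 -.994;0 0 -.08 0 0 -.994;0 0 -.08 0 0 -.994' | grep -E "pos|rot|force"
python3 -c "
from h import *
go(510,4.8,92,225)"
```

```text
ee_pos: [510.9, 5.3, 132.6]
ee_rot: [-179.8, 0.2, -135.0]
force: [-0.3, -1.4, -0.2]
17.43 [510.9   5.3 132.6] [-179.8    0.2 -135. ] F [-0.3 -1.4 -0.2] w 44.0 q6 -135.7
rows [0.0023 0.0007 0.0812] [-0.0017  0.0023 -0.0001]
```

Now I open to 75 while descending. The fingers open first, above the bar.

```bash
python3 -m jog '.002 .001 0 -.002 .002 0;.002 .001 0 -.002 .002 0;.002 .001 0 -.002 .002 0;.002 .001 0 -.002 .002 0;.002 .001 0 -.002 .002 0;.002 .001 .03 -.002 .002 0;.002 .001 .06 -.002 .002 0;.002 .001 .08 -.002 .002 0;.002 .001 .081 -.002 .002 0;.002 .001 .081 -.002 .002 0' .65
python3 -m jog '0 0 0 0 0 .06;0 0 0 0 0 .12;0 0 0 0 0 .18;0 0 0 0 0 .24;0 0 0 0 0 .3;0 0 0 0 0 .36;0 0 0 0 0 .42;0 0 0 0 0 .48;0 0 0 0 0 .54;0 0 0 0 0 .6;0 0 0 0 0 .66;0 0 0 0 0 .72;0 0 0 0 0 .78;0 0 0 0 0 .84;0 0 0 0 0 .9;0 0 0 0 0 .96'
python3 -c "
from h import *
go(510,4.8,92,30.5)"
```

```text
time_s: 18.27
ee_pos: [509.8, 5.0, 91.7]
ee_rot: [179.9, -0.0, -135.0]
force: [0.0, 0.3, -0.7]
gripper_width: 75.2
time_s: 19.6
ee_pos: [510.5, 4.7, 92.5]
ee_rot: [180.0, 0.0, 138.4]
force: [0.8, -2.0, -2.3]
gripper_width: 74.9
19.6 [510.5   4.7  92.5] [180.    0.  138.4] F [ 0.8 -2.  -2.3] w 74.9 q6 -49.1
rows [ 0.0009 -0.0006  0.0009] [ 5.0000e-04 -1.0000e-04  1.1985e+00]
```

```bash
python3 -m jog '0 0 .001 0 0 .06;0 0 .001 0 0 .12;0 0 .001 0 0 .18;0 0 .001 0 0 .24;0 0 .001 0 0 .3;0 0 .001 0 0 .36;0 0 .001 0 0 .42;0 0 .001 0 0 .48;0 0 .001 0 0 .54;0 0 .001 0 0 .6;0 0 .001 0 0 .66;0 0 .001 0 0 .72;0 0 .001 0 0 .78;0 0 .001 0 0 .84;0 0 .001 0 0 .9;0 0 .001 0 0 .96;0 0 .001 0 0 1' | grep -E "pos|rot|force"
python3 -c "
from h import *
go(510,4.8,92,30.5)"
```

```text
ee_pos: [510.2, 4.3, 92.4]
ee_rot: [180.0, 0.0, 48.2]
force: [-2.3, -2.0, -1.2]
21.02 [510.2   4.3  92.4] [180.    0.   48.2] F [-2.3 -2.  -1.2] w 75.2 q6 41.1
rows [ 0.0005 -0.001   0.0009] [0.0005 0.0003 0.1963]
```

```bash
python3 -m jog '0 0 0 0 0 .06;0 0 0 0 0 .12;0 0 0 0 0 .16;0 0 0 0 0 .19;0 0 0 0 0 .196;0 0 0 0 0 .196;0 0 0 0 0 .196;0 0 0 0 0 .196;0 0 0 0 0 .196;0 0 0 0 0 .196;0 0 0 0 0 .196;0 0 0 0 0 .196;0 0 0 0 0 .196;0 0 0 0 0 .196;0 0 0 0 0 .196;0 0 0 0 0 .196' | grep -E "pos|rot|force"
python3 - <<'E'
from h import *
go(510,4.8,132,-42)
shot("side","pics/s6.png")
b=cv2.imread('pics/s6.png')[190:290,290:390];cv2.imwrite('pics/j.png',cv2.resize(b,None,fx=5,fy=5,interpolation=2))
for b in(80,85,90,95,100):
    c,s=np.cos(np.radians(b)),np.sin(np.radians(b))
    print(b,[np.round((px("side",(510+r*c,4.8+r*s,83.5))-[290,190])*5+2).tolist() for r in(0,54,-54)])
E
```

```text
ee_pos: [510.2, 4.3, 92.5]
ee_rot: [179.9, 0.0, 30.5]
force: [-2.0, -0.5, 0.4]
22.35 [510.2   4.3  92.5] [179.9   0.   30.5] F [-2.  -0.5  0.4] w 75.1 q6 58.7
rows [ 0.0001 -0.0011 -0.0791] [ 7.000e-04 -2.000e-04  8.058e-01]
80 [[247.0, 181.0], [220.0, 250.0], [272.0, 117.0]]
85 [[247.0, 181.0], [231.0, 252.0], [262.0, 115.0]]
90 [[247.0, 181.0], [242.0, 253.0], [252.0, 114.0]]
95 [[247.0, 181.0], [253.0, 253.0], [242.0, 114.0]]
100 [[247.0, 181.0], [264.0, 253.0], [231.0, 114.0]]
```

View pics/j.png

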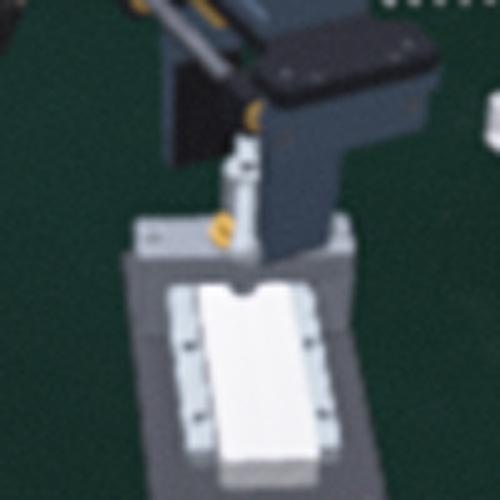

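The bar reads about 90° with the ball near the camera at (243,247), so the tap is at 270° net. Lift, re-enter, and make the second back stroke.

```bash
python3 -m jog '0 0 0 0 0 -.06;0 0 -.04 0 0 -.06;0 0 -.08 0 0 -.06;0 0 -.08 0 0 .04;0 0 -.08 0 0 .12;0 0 -.08 0 0 .2;0 0 -.08 0 0 .28;0 0 -.08 0 0 .36;0 0 -.08 0 0 .44;0 0 -.08 0 0 .52;0 0 -.08 0 0 .6;0 0 -.08 0 0 .68;0 0 -.08 0 0 .75;0 0 -.08 0 0 .805;0 0 -.08 0 0 .805;0 0 -.04 0 0 .805;0 0 -.01 0 0 .805;0 0 0 0 0 .805;0 0 0 0 0 .805' | grep -E "pos|rot|force"
python3 -c "
from h import *
go(510,4.8,92,62)"
```

```text
ee_pos: [509.6, 4.3, 91.4]
ee_rot: [179.9, 0.1, -41.8]
force: [0.1, 0.4, 0.5]
23.98 [509.6   4.3  91.4] [ 1.799e+02  1.000e-01 -4.180e+01] F [0.1 0.4 0.5] w 75.2 q6 131.1
rows [-0.0001 -0.0012 -0.0012] [ 3.0000e-04  1.6000e-03 -1.1536e+00]
```

```bash
python3 -m jog '0 -.001 -.001 0 0 -.06;0 -.001 -.001 0 0 -.12;0 -.001 -.001 0 0 -.18;0 -.001 -.001 0 0 -.24;0 -.001 -.001 0 0 -.3;0 -.001 -.001 0 0 -.36;0 -.001 -.001 0 0 -.42;0 -.001 -.001 0 0 -.48;0 -.001 -.001 0 0 -.54;0 -.001 -.001 0 0 -.6;0 -.001 -.001 0 0 -.66;0 -.001 -.001 0 0 -.72;0 -.001 -.001 0 0 -.78;0 -.001 -.001 0 0 -.84;0 -.001 -.001 0 0 -.9;0 -.001 -.001 0 0 -.96' | grep -E "pos|rot|force"
python3 -c "
from h import *
go(510,4.8,92,62)"
```

```text
ee_pos: [510.2, 4.5, 92.9]
ee_rot: [-180.0, 0.1, 44.9]
force: [-1.6, -0.7, 1.4]
25.32 [510.2   4.5  92.9] [-1.80e+02  1.00e-01  4.49e+01] F [-1.6 -0.7  1.4] w 75.1 q6 44.4
rows [ 0.0002 -0.0007  0.0019] [-0.0002  0.0011 -0.1899]
```

```bash
python3 -m jog '0 0 .001 0 0 -.06;0 0 .001 0 0 -.12;0 0 .001 0 0 -.16;0 0 .001 0 0 -.185;0 0 .001 0 0 -.19;0 0 .001 0 0 -.19;0 0 .001 0 0 -.19;0 0 .001 0 0 -.19;0 0 .001 0 0 -.19;0 0 .001 0 0 -.19;0 0 .001 0 0 -.19;0 0 .001 0 0 -.19;0 0 .001 0 0 -.19;0 0 .001 0 0 -.19;0 0 .001 0 0 -.19;0 0 .001 0 0 -.19' | grep -E "pos|rot|force"
python3 - <<'E'
from h import *
go(510,4.8,132,150)
shot("side","pics/s7.png")
b=cv2.imread('pics/s7.png')[190:290,290:390];cv2.imwrite('pics/k.png',cv2.resize(b,None,fx=5,fy=5,interpolation=2))
E
```

```text
ee_pos: [510.4, 4.5, 92.5]
ee_rot: [-180.0, 0.1, 62.0]
force: [0.6, -1.4, 1.1]
26.65 [510.4   4.5  92.5] [-1.8e+02  1.0e-01  6.2e+01] F [ 0.6 -1.4  1.1] w 75.1 q6 27.3
rows [ 0.0001 -0.001  -0.079 ] [-8.000e-04  6.000e-04 -9.777e-01]
```

View pics/k.png

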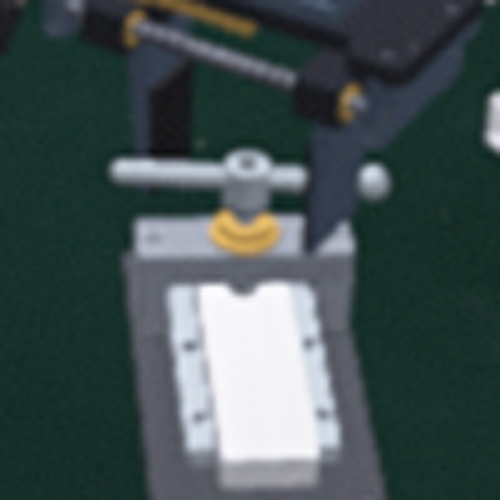

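The bar is back at about 0° (left end (120,168), ball (373,182)). Now I re-enter for the final half turn to the depth stop.

```bash
python3 -m jog '0 0 0 0 0 .06;0 0 -.04 0 0 .06;0 0 -.08 0 0 .06;0 0 -.08 0 0 -.04' | grep -E "pos|rot"
python3 -c "
from h import *
go(510,4.8,92,150)"
```

```text
ee_pos: [512.3, 4.7, 135.5]
ee_rot: [179.7, -0.1, 63.9]
27.03 [512.3   4.7 135.5] [ 1.797e+02 -1.000e-01  6.390e+01] F [0.7 1.1 0.7] w 75.5 q6 25.4
rows [-0.0019 -0.0046  0.0869] [ 0.003   0.0016 -0.9569]
```

```bash
python3 -m jog '-.002 -.004 0 .002 .001 -.08;-.002 -.004 0 .002 .001 -.16;-.002 -.004 0 .002 .001 -.24;-.002 -.004 0 .002 .001 -.32;-.002 -.004 0 .002 .001 -.4;-.002 -.004 0 .002 .001 -.48;-.002 -.004 0 .002 .001 -.56;-.002 -.004 0 .002 .001 -.64;-.002 -.004 0 .002 .001 -.72;-.002 -.004 0 .002 .001 -.8;-.002 -.004 0 .002 .001 -.88;-.002 -.004 0 .002 .001 -.957;-.002 -.004 0 .002 .001 -.957;-.002 -.004 0 .002 .001 -.957;-.002 -.004 .04 .002 .001 -.957;-.002 -.004 .07 .002 .001 -.957;-.002 -.004 .086 .002 .001 -.957;-.002 -.004 .086 .002 .001 -.957' -.033
python3 -m jog '0 0 0 0 0 .06;0 0 0 0 0 .12;0 0 0 0 0 .18;0 0 0 0 0 .24;0 0 0 0 0 .3;0 0 0 0 0 .36;0 0 0 0 0 .42;0 0 0 0 0 .48;0 0 0 0 0 .54;0 0 0 0 0 .6;0 0 0 0 0 .66;0 0 0 0 0 .72;0 0 0 0 0 .78;0 0 0 0 0 .84;0 0 0 0 0 .9;0 0 0 0 0 .96'
python3 -c "
from h import *
go(510,4.8,91,-43.5)"
```

```text
time_s: 28.53
ee_pos: [508.8, 4.7, 90.7]
ee_rot: [-179.9, -0.1, 149.9]
force: [0.1, 0.0, -0.4]
gripper_width: 44.2
time_s: 29.87
ee_pos: [509.4, 4.9, 91.2]
ee_rot: [-179.9, 0.0, 63.2]
force: [1.3, 1.5, -2.5]
gripper_width: 44.2
29.87 [509.4   4.9  91.2] [-179.9    0.    63.2] F [ 1.3  1.5 -2.5] w 44.2 q6 26.1
rows [0.0003 0.0011 0.0004] [-3.0000e-04  1.0000e-03  1.1853e+00]
```

```bash
python3 -m jog '0 .001 0 0 0 .06;0 .001 0 0 0 .12;0 .001 0 0 0 .18;0 .001 0 0 0 .24;0 .001 0 0 0 .3;0 .001 0 0 0 .36;0 .001 0 0 0 .42;0 .001 0 0 0 .48;0 .001 0 0 0 .54;0 .001 0 0 0 .6;0 .001 0 0 0 .66;0 .001 0 0 0 .72;0 .001 0 0 0 .78;0 .001 0 0 0 .84;0 .001 0 0 0 .9;0 .001 0 0 0 .96' | grep -E "pos|rot|force"
python3 -c "
from h import *
go(510,4.8,91,-43.5);print(state()['torque'])"
```

```text
ee_pos: [510.2, 4.6, 91.6]
ee_rot: [180.0, 0.0, -23.5]
force: [1.1, -1.7, -2.6]
31.2 [510.2   4.6  91.6] [180.    0.  -23.5] F [ 1.1 -1.7 -2.6] w 44.2 q6 112.8
rows [-0.0006 -0.0002  0.0012] [3.000e-04 2.000e-04 2.218e-01]
[-0.09420858 -0.11456239  0.08750835]
```

```bash
python3 -m jog '0 0 0 0 0 .06;0 0 0 0 0 .11;0 0 0 0 0 .15;0 0 0 0 0 .18;0 0 0 0 0 .2;0 0 0 0 0 .21;0 0 0 0 0 .22;0 0 0 0 0 .22;0 0 0 0 0 .22' | grep -E "pos|rot|force"
python3 -c "
from workcell import *;print(state()['torque'])"
python3 -m jog '0 0 0 0 0 .01;0 0 0 0 0 .02;0 0 0 0 0 .03;0 0 0 0 0 .03' | grep -E "pos|rot|force"
python3 -c "
from workcell import *;print(state()['torque'])"
```

```text
ee_pos: [510.4, 4.5, 91.8]
ee_rot: [180.0, 0.0, -43.3]
force: [-0.0, -1.2, -1.9]
[-0.08472463 -0.00554858  0.11167332]
ee_pos: [510.4, 4.4, 91.8]
ee_rot: [180.0, -0.0, -46.0]
force: [-0.1, -1.3, -2.3]
[-0.12360453 -0.03946053  0.21222752]
```

```bash
for i in 1 ; do python3 -m jog '0 0 0 0 0 .01;0 0 0 0 0 .02;0 0 0 0 0 .02;0 0 0 0 0 .02' | grep -E "rot|force"
python3 -c "
from workcell import *;print(state()['torque'])"
python3 -m jog '0 0 0 0 0 .01;0 0 0 0 0 .02;0 0 0 0 0 .025;0 0 0 0 0 .025' | grep -E "rot|force"
python3 -c "
from workcell import *;print(state()['torque'],state()['gripper_width'],state()['qpos'][5])"; done
```

```text
ee_rot: [179.9, -0.0, -47.8]
force: [-0.8, 0.1, -2.1]
[-0.05962801 -0.03804769  0.61148839]
ee_rot: [179.9, -0.0, -50.0]
force: [-0.0, -0.8, -2.3]
[-0.050385   -0.03963828  1.14147438] 44.08029469604622 139.31111404990241
```

The torque climbed to 1.1 N m against about 0.11 in free turning, so the tap is hard on the depth stop. Dwell, ease off, lift and retreat.

```bash
python3 -m jog '0 0 0 0 0 -.03;0 0 0 0 0 -.03;0 0 0 0 0 -.03;0 0 0 0 0 -.03;0 0 0 0 0 -.03;0 0 0 0 0 -.03;0 0 0 0 0 -.03;0 0 0 0 0 -.1;0 0 0 0 0 -.25;0 0 0 0 0 -.4;0 0 0 0 0 -.4;0 0 -.05 0 0 -.4;0 0 -.1 0 0 -.4;0 0 -.18 0 0 -.4;0 0 -.25 0 0 -.4;0 0 -.3 0 0 -.4;0 0 -.3 0 0 -.4' | grep -E "pos|rot|force"
python3 - <<'E'
from h import *
for n in("side","top"): shot(n,f"pics/{n}9.png")
b=cv2.imread('pics/side9.png')[190:290,290:390]
c=np.zeros((500,800,3),np.uint8);c[:,:500]=cv2.resize(b,(500,500),interpolation=2);s=cv2.imread('pics/side9.png')[190:420,240:420];c[:383,500:]=cv2.resize(s,(300,383));cv2.imwrite('pics/z.png',c)
for n in("side","top"):
  for q in("flux_pot","heatsink","screwdriver"):
    for r in tip_of(q,n)[:1]: print(n,q,round(r["confidence"],2),np.round(r["location"]))
for b in(-5,0,5,10):
    c,s=np.cos(np.radians(b)),np.sin(np.radians(b))
    print(b,[np.round((px("side",(510+r*c,4.8+r*s,82))-[290,190])*5+2).tolist() for r in(0,54,-54)])
E
```

```text
ee_pos: [513.6, 4.9, 248.1]
ee_rot: [-179.8, -0.7, -14.1]
force: [0.3, -0.2, -0.1]
side flux_pot 0.68 [262. 229.]
side heatsink 0.69 [400. 219.]
side screwdriver 0.7 [356. 392.]
top heatsink 0.69 [194. 287.]
top screwdriver 0.7 [197. 288.]
-5 [[247.0, 184.0], [126.0, 171.0], [369.0, 197.0]]
0 [[247.0, 184.0], [125.0, 177.0], [369.0, 191.0]]
5 [[247.0, 184.0], [124.0, 183.0], [369.0, 185.0]]
10 [[247.0, 184.0], [125.0, 189.0], [368.0, 179.0]]
```

View pics/z.png

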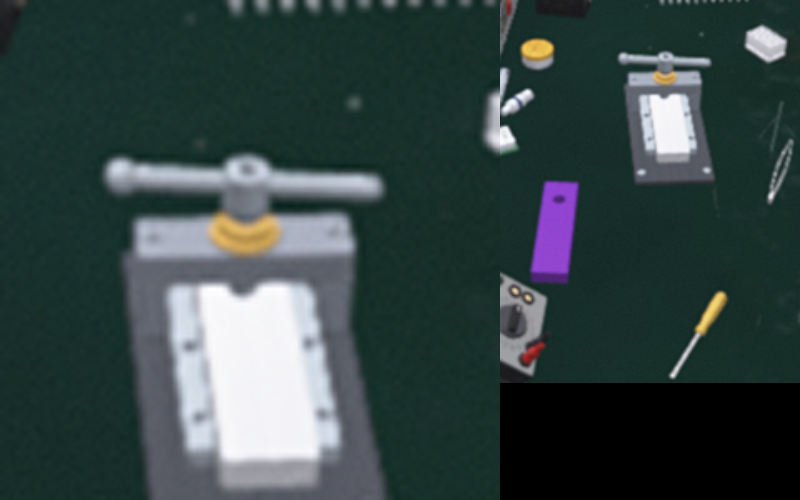

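The ball is back at the left (121,175), one whole turn on and lower than at the start (164). The strip's tail is at its home pixels and the bystanders are in place.

```bash
python3 -c "
from workcell import *
print(state()['time_s'],state()['force'],job_done())"
```

```text
the job is handed in; nothing more can be done
34.7667 [0.60095643 0.82557755 0.79831542] None
```

The strip is home against the end stop, the tap is at full depth, and the job was handed in at 34.8 s.

- **Strip:** I pushed it with the closed fingers until it stalled at 15 N. Its tail corners were within about 3 px of where they should be when home, in a picture enlarged 5 times.
- **Tap:** I turned the T-bar with the fingers straddling the hub, in the order asked: +½, −¼, +½, −¼, +½ turn. I paused about a second after each stroke. Pictures after each of the first four strokes put the bar within a few degrees of where it should be.
- **Depth stop:** On the last stroke the torque rose to 1.1 N m, against about 0.1 in free turning. In the last picture the bar points as it did at the start and sits visibly lower, which fits a whole turn.
- **Bystanders:** In the side view the pot, heatsink and screwdriver are within about 4 px of their starting positions, and the purple strip was not touched. The arm was clear of everything at hand-in.
- **Check that disagreed:** In the last top picture the detector found no pot. It also placed the heatsink at the screwdriver's position, which I took as a false report because the side picture shows all three in place.

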